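# File the spatulas by length

## Robot

A 6-joint arm with a two-finger parallel gripper is mounted at the origin on the work surface. World frame = base frame: x ahead of the robot, y to its left, z up, the work surface at z = 0. Lengths are in m, angles in rad, forces in N, time in s.
With the tool pointing down it reaches from about 0.25 to 0.775 m from the base axis. Payload 4 kg.
Tool frame: the origin (TCP) lies midway between the tips of the shut fingers; the grasp point (between the pads) lies 19 mm behind it; z points along the fingers, y is the line along which they close (so a half turn about z gives the same grasp; the last joint's range is limited). The gripper opens to 94 mm and grips with 3 to 60 N. Pads are 16 mm wide; open, the fingers measure 119 mm over their backs; the gripper's body (75 mm by 177 mm) begins 78 mm behind the grasp point.
Start: joints at [1.082, 0.087, 1.371, -0, 1.684, -0.103], TCP at [0.207, 0.51, 0.206] pointing down, gripper open.
Joint ranges: [-3.1, 3.1], [-0.76, 2.03], [0.27, 2.55], [-1.08, 4.22], [0.17, 2.65], [-2.57, 2.57]. Speed limits (rad/s): [2.79, 2.79, 3.14, 3.14, 3.14, 3.14].

## Interface

Orientations are given as [roll, pitch, yaw] about the fixed x, y, z axes, in that order (R = Rz(yaw) Ry(pitch) Rx(roll)).
In Python, from bench import robot gives the robot as it stands. The module is installed in compiled form; this text tells all that it offers.
- The arm moves only by the tool arm_command, never from a script. Its argument "targets" is a list of rows, each a list of 4 numbers: the shift along the world's x, y, z as a fraction of full scale, then the turn about the world's z as a fraction of full scale. A call has 1 to 8 rows; each row is the pose to reach, as a shift and turn from the pose commanded when the call began; what a row does not reach only later rows make up. Full scale, the value 1, is 0.5 m for a shift and 120 degrees for a turn. A row lasts 1/12 s, in which the tool goes at most 41.7 mm and 7.16 degrees, less where a joint would pass 70% of its speed; a pose out of reach is approached as far as the arm can. A call with a number of a shift or a turn outside -1 to 1 is refused whole. A call with a gripper value outside its range is refused whole. "claw" is the closure, from 0 (fully open) to 1 (shut), set as the call begins (left out, the last holds). The fingers move at their own pace and stop on an object; the grip force is fixed at half the most. Time passes only in rows, so rows that repeat a pose let the fingers close. It gives the time, the measured TCP pose, the force, the opening and the grip force at its end, in the units of the state.
- robot.get_obs(): the state, without advancing time (a new reading comes with each control period).
- robot.snapshot(name): name is "scene" or "top" or "wrist"; returns the picture (400x640x3 uint8, red, green, blue); there is no depth.
- robot.camera_info(name): a dict with "vfov" (degrees; the focal length in pixels is half the picture's height over the tangent of half this angle, whatever the lens; pixels are square), "cx", "cy" (the principal point, pixels), "extrinsics" (4x4, takes a point from camera to world coordinates); the wrist camera has in their place "T_tool_cam" (4x4, takes a point from camera to tool coordinates, whose origin is the TCP and whose axes are the flange's). Camera axes: x right, y up, looking along -z (the intrinsics and any distortion apply to the point x, -y, -z); pixel columns grow to the right and rows downward; lengths in m; the calibration is good to about 2 mm. A picture is of the moment at which its call begins: read the wrist's pose just before it. camera_info takes no time and is no camera call.
- robot.close_job(): hands the job in; it is judged then, once.
The state is a dict: "time": time; "joint_positions": joint angles; "qvel": joint speeds; "joint_torque": joint torques, N m; "tool_pos": TCP position; "ee_rot": TCP orientation; "wrist_force": force on the tool from outside, world axes, zero at the start; "wrist_torque": the same for the moment, N m; "width": finger opening in m; "finger_force": force on a finger pad.
Only numpy, scipy, OpenCV 4.12 (cv2) and the standard library are available. Lean on these libraries where they do the work, as an engineer would, in place of code of your own. Each camera call takes 0.05 s, during which the arm holds its last target. There are 200 camera calls.

## Task

Put the three black-handled spatulas away in the tray, each lying flat down in the row that matches its length: two lie on the table, and the third stands in the white sloped rest, where only the end of its handle is free, so it has to be laid down and taken again by the middle to go into its row. They may point either way in the rows, upper face up. Leave the bottles, jars and dishes where they stand.

Things in the scene. Friction and masses are not known exactly. Their poses are not given: they have to be found in the camera images.
- spatula_short: the short spatula, 120 mm long, 16 mm wide, 50 g: black handle 12 mm thick on its +x 72 mm, steel blade 4 mm thick on its other end. Origin on its flat underside at mid-length; x along it to the handle's butt, z up. At the start it lies flat on the table.
- row_short: tray row for the short spatula: lane 132 mm long, 24 mm wide inside, between white walls on a blue floor 212 by 58 mm. Origin: centre of the underside; x along the lane, z up. Lane floor at z = 6 mm, wall tops at 20 mm; no side walls over the middle 44 mm (room for fingers). Rows lie 62 mm apart in any order.
- spatula_medium: the medium spatula, 150 mm long, 16 mm wide, 50 g: black handle 12 mm thick on its +x 90 mm, steel blade 4 mm thick on its other end. Origin on its flat underside at mid-length; x along it to the handle's butt, z up. Starts in the sloped rest, blade low, handle rising away from the robot at 0.49 rad; the last 55 mm of handle are clear of the rest.
- row_medium: tray row for the medium spatula: lane 162 mm long, 24 mm wide inside, between white walls on a blue floor 212 by 58 mm. Origin: centre of the underside; x along the lane, z up. Lane floor at z = 6 mm, wall tops at 20 mm; no side walls over the middle 44 mm (room for fingers). Rows lie 62 mm apart in any order.
- spatula_long: the long spatula, 180 mm long, 16 mm wide, 50 g: black handle 12 mm thick on its +x 108 mm, steel blade 4 mm thick on its other end. Origin on its flat underside at mid-length; x along it to the handle's butt, z up. At the start it lies flat on the table.
- row_long: tray row for the long spatula: lane 192 mm long, 24 mm wide inside, between white walls on a blue floor 212 by 58 mm. Origin: centre of the underside; x along the lane, z up. Lane floor at z = 6 mm, wall tops at 20 mm; no side walls over the middle 44 mm (room for fingers). Rows lie 62 mm apart in any order.
- rest: white sloped rest, fixed, a 42 mm wide trough 95 mm long rising away from the robot at 0.49 rad. Origin on the table below the inside of its foot stop; x horizontal in the rising direction, z up. Trough floor: through x = 0, z = 16 mm; inner width 24 mm; side walls stand 18 mm above the floor (measured square to it).
- amber_bottle: bystander, leave alone: amber glass bottle, black cap, 60 mm wide, 130 mm high; origin at the centre of its underside.
- white_bottle: bystander, leave alone: white plastic bottle, 60 mm wide, 120 mm high; origin at the centre of its underside.
- ointment_jar: bystander, leave alone: small white jar with a green lid, 44 mm wide, 40 mm high; origin at the centre of its underside.
- capsule_jar: bystander, leave alone: orange jar with a white lid, 70 mm wide, 90 mm high; origin at the centre of its underside.
- mortar: bystander, leave alone: white ceramic mortar (bowl), 100 mm wide, 60 mm high; origin at the centre of its underside.
- vial: bystander, leave alone: small green glass vial with a white cap, 36 mm wide, 60 mm high; origin at the centre of its underside.
- weigh_dish: bystander, leave alone: square white weighing dish, 90 by 90 mm, 20 mm high; origin at the centre of its underside.
There are look-alikes about, which are no part of the job. What is shaped like the spatula_short but green or orange is not meant.

How it is judged:
By the outcome, as a careful person would: the job done as asked, in the order asked, and still so for the second after the job is handed in, with the robot touching nothing.
It also fails if it takes over 72 s, if anything falls off the work surface, if the arm or the gripper's body presses on something with over 40 N, if the wrist force passes 120 N, or if a joint passes its speed limit or range.

## Working session

There is one attempt and no reset: what is moved stays moved. The work goes in short steps, Python scripts to look and compute and a tool call to move; the robot and the scene stay as the last step left them, time stands still between calls to the robot, and variables do not carry over. Pictures are saved under pics/ and viewed, at most 10 in all, crops included, and the job is handed in when it is done.

Besides the shell and the picture viewer there is one more tool, called after "Call:" as name(argument=value, ...) on one line, values as JSON. arm_command: Moves the arm, as the interface text tells. Shift numbers are shares of 0.5 m and turn numbers shares of 120 degrees, none past 1 either way. Its arguments: {"type":"object","properties":{"targets":{"type":"array"},"claw":{"type":"number"}},"required":["targets"]}

```bash
mkdir -p pics; python3 - <<'E'
from bench import robot
import cv2,numpy as np
for n in("top","scene","wrist"):
    print(n,robot.camera_info(n))
o=robot.get_obs();print(o)
for n in("top","scene"):
    cv2.imwrite(f"pics/{n}0.png",robot.snapshot(n)[:,:,::-1])
E
```

```text
top {'vfov': 53.34540227797655, 'cx': 324.09181529916856, 'cy': 197.92657114808222, 'extrinsics': array([[-7.72159591e-03,  9.97113435e-01, -7.55326065e-02,
         4.90496305e-01],
       [-9.99885233e-01, -6.71429571e-03,  1.35808270e-02,
        -7.18260539e-05],
       [ 1.30344769e-02,  7.56288035e-02,  9.97050844e-01,
         1.08301665e+00],
       [ 0.00000000e+00,  0.00000000e+00,  0.00000000e+00,
         1.00000000e+00]])}
scene {'vfov': 44.01052981335792, 'cx': 323.07586966165707, 'cy': 197.56025711469283, 'extrinsics': array([[-0.07489136, -0.79233406,  0.60547339,  1.42047495],
       [ 0.99707405, -0.06882567,  0.03326209,  0.04360355],
       [ 0.01531743,  0.60619285,  0.79517018,  1.18287573],
       [ 0.        ,  0.        ,  0.        ,  1.        ]])}
wrist {'vfov': 67.66201631861716, 'cx': 317.72140617396093, 'cy': 201.78580956204212, 'T_tool_cam': array([[-2.60105933e-04,  9.71246868e-01,  2.38074473e-01,
         6.69636074e-02],
       [ 9.99999682e-01,  4.32184765e-04, -6.70597931e-04,
        -2.33119767e-03],
       [-7.54208301e-04,  2.38074223e-01, -9.71246671e-01,
        -1.79835772e-01],
       [ 0.00000000e+00,  0.00000000e+00,  0.00000000e+00,
         1.00000000e+00]])}
{'time': 0.0, 'joint_positions': array([ 1.08190776e+00,  8.79046384e-02,  1.37222815e+00, -2.09256581e-05,
        1.68360212e+00, -1.03102339e-01]), 'qvel': array([ 0.00202699,  0.00108659, -0.00024786,  0.00157662, -0.00055176,
        0.00315847]), 'joint_torque': array([ 4.80621547e-04, -3.40184426e+01, -3.02425611e+01,  7.18945591e-02,
        3.30391957e-02, -1.81986970e-04]), 'tool_pos': array([0.20671237, 0.50908636, 0.20434495]), 'ee_rot': array([-3.13945964e+00, -1.99792524e-04,  2.75580388e+00]), 'wrist_force': array([ 0.4862175 , -0.44421946, -0.6039362 ]), 'wrist_torque': array([ 0.01985049, -0.0400015 ,  0.050178  ]), 'finger_force': 0.0, 'width': 0.09423345233034665}
```

View pics/top0.png

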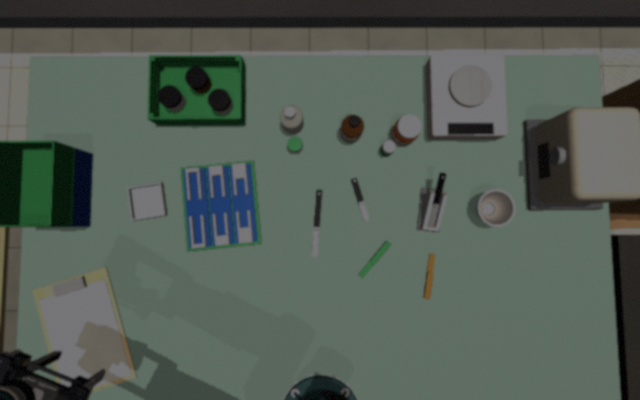

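View pics/scene0.png

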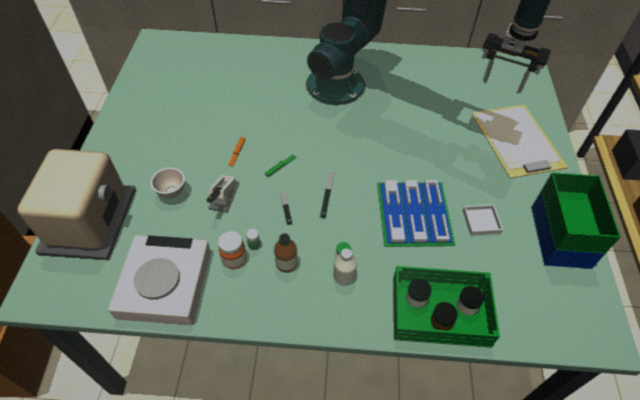

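The top view shows the tray at (221,205), the long spatula at (317,222), the short one at (360,199) and the rest at (436,203). The scene view agrees, with the bystanders on the far side. Next I compute coarse positions, then take wrist close-ups.

```bash
cat > h.py <<'E'
from bench import robot
import numpy as np,cv2
from scipy.spatial.transform import Rotation as R
def cam(n,o=None):
    c=robot.camera_info(n);f=200/np.tan(np.radians(c['vfov']/2))
    if n=='wrist':
        T=np.eye(4);T[:3,:3]=R.from_euler('xyz',o['ee_rot']).as_matrix();T[:3,3]=o['tool_pos'];T=T@c['T_tool_cam']
    else:T=c['extrinsics']
    return f,c['cx'],c['cy'],np.array(T)
def ray(C,uv):
    f,cx,cy,T=C;d=T[:3,:3]@np.array([(uv[0]-cx)/f,-(uv[1]-cy)/f,-1]);return T[:3,3],d
def at(C,uv,z):
    p,d=ray(C,uv);return p+d*(z-p[2])/d[2]
def tri(*obs):
    A=np.zeros((3,3));b=np.zeros(3)
    for C,uv in obs:
        p,d=ray(C,uv);d=d/np.linalg.norm(d);M=np.eye(3)-np.outer(d,d);A+=M;b+=M@p
    return np.linalg.solve(A,b)
def proj(C,X):
    f,cx,cy,T=C;q=T[:3,:3].T@(np.asarray(X)-T[:3,3]);return np.array([cx-f*q[0]/q[2],cy+f*q[1]/q[2]])
def shot(name):
    o=robot.get_obs();im=robot.snapshot('wrist')[:,:,::-1];cv2.imwrite(f'pics/{name}.png',im)
    np.savez(f'pics/{name}.npz',pos=o['tool_pos'],rot=o['ee_rot']);return im
def ld(name):
    d=np.load(f'pics/{name}.npz');return cam('wrist',dict(tool_pos=d['pos'],ee_rot=d['rot']))
E
python3 - <<'E'
from h import *
C=cam('top')
for n,uv in dict(longbutt=(319,191),longtip=(315,254),shbutt=(355,180),shtip=(366,219),tray=(221,205),tA=(182,168),tB=(253,161),tC=(261,243),tD=(189,250),restfoot=(431,230),butt=(440,175),amber=(352,128),caps=(406,130),vial=(388,148),mortar=(495,208),oint=(295,145),white=(291,118),green=(375,259)).items(): print(n,at(C,uv,0.08 if n=='butt' else 0.01).round(3))
S=cam('scene')
print('foot-scene',at(S,(215,205),.01),'butt',tri((C,(440,175)),(S,(218,205))))
E
```

```text
longbutt [ 0.591 -0.001  0.01 ]
longtip [0.422 0.011 0.01 ]
shbutt [ 0.62  -0.099  0.01 ]
shtip [ 0.514 -0.127  0.01 ]
tray [0.555 0.263 0.01 ]
tA [0.656 0.369 0.01 ]
tB [0.674 0.178 0.01 ]
tC [0.452 0.155 0.01 ]
tD [0.435 0.346 0.01 ]
restfoot [ 0.483 -0.302  0.01 ]
butt [ 0.623 -0.309  0.08 ]
amber [ 0.764 -0.093  0.01 ]
caps [ 0.757 -0.241  0.01 ]
vial [ 0.708 -0.191  0.01 ]
mortar [ 0.541 -0.478  0.01 ]
oint [0.717 0.064 0.01 ]
white [0.792 0.074 0.01 ]
green [ 0.407 -0.15   0.01 ]
foot-scene [ 0.58222803 -0.31941988  0.01      ] butt [ 0.62380902 -0.30192055  0.07209301]
```

Call:
arm_command(targets=[[0.08,-0.06,0,0.06],[0.15,-0.12,0,0.12],[0.22,-0.18,0,0.18],[0.28,-0.23,0,0.23],[0.34,-0.28,0,0.23],[0.34,-0.28,0,0.23]])

```text
time: 0.6
tool_pos: [0.3788, 0.3671, 0.2049]
ee_rot: [-3.14, -0.0, -3.046]
wrist_force: [0.1, 0.2, 0.2]
width: 0.0942
finger_force: 0.0
```

Call:
arm_command(targets=[[0.06,-0.05,0,0],[0.12,-0.1,0,0],[0.18,-0.15,-0.04,0],[0.24,-0.2,-0.04,0],[0.24,-0.2,-0.04,0],[0.24,-0.2,-0.04,0],[0.24,-0.2,-0.04,0]])

```text
time: 1.18
tool_pos: [0.4966, 0.2696, 0.1851]
ee_rot: [3.141, -0.001, -3.046]
wrist_force: [-0.9, 0.4, 0.6]
width: 0.0938
finger_force: 0.0
```

```bash
python3 -c "
from h import *
shot('a')"
```

Call:
arm_command(targets=[[0,-0.08,0,0],[0,-0.16,0,0],[0,-0.24,0,0],[0,-0.32,0,0],[0,-0.32,0,0],[0,-0.32,0,0],[0,-0.32,0,0]])

```text
time: 1.82
tool_pos: [0.4966, 0.1111, 0.186]
ee_rot: [3.14, 0.001, -3.044]
wrist_force: [-0.1, 0.4, -0.3]
width: 0.0939
finger_force: 0.0
```

```bash
python3 -c "
from h import *
shot('b')"
```

```text
(no output)
```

View pics/a.png

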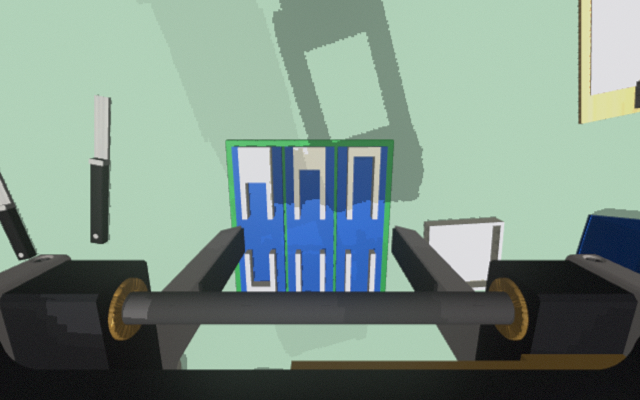

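View pics/b.png

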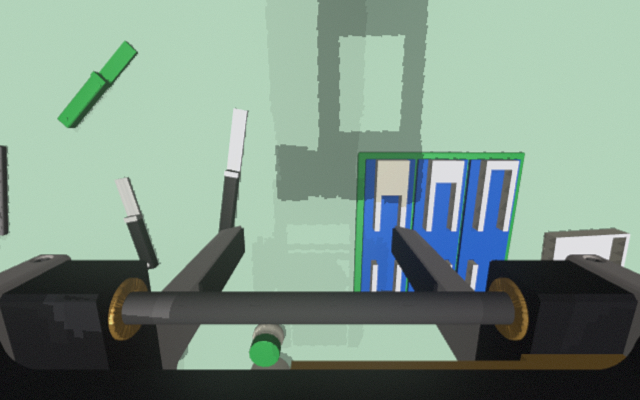

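View a shows the tray: short lane at left (inner end at row 183), medium in the middle (170), long at right (157). View b also shows the long spatula (238,110)–(228,225) and the short one (122,180)–(152,262). I now extract edges, and move on to look at the rest.

```bash
cat > seg.py <<'E'
from h import *
def cls(p):
    r,g,b=[int(x) for x in p[::-1]]
    if b>r+40 and b>g+25:return 'B'
    if g>r+70 and g>b+40:return 'G'
    if max(r,g,b)-min(r,g,b)<42 and min(r,g,b)>120 and not(g>r+12):return 'W'
    if max(r,g,b)<75:return 'K'
    return '.'
def runs(line):
    s=[cls(p) for p in line];o=[];i=0
    for j in range(1,len(s)+1):
        if j==len(s) or s[j]!=s[i]:
            o.append(f'{s[i]}{i}-{j-1}');i=j
    return ' '.join(o)
E
python3 - <<'E'
from seg import *
for n,x0,x1,rows in(('a',220,400,(145,195,212,262,275,285)),('b',352,530,(158,200,215,228,270,285))):
    im=cv2.imread(f'pics/{n}.png')
    for r in rows: print(n,r,'off',x0,runs(im[r,x0:x1]))
    for c in ((256,310,364,277,330) if n=='a' else (390,395,445,440,497,492)): print(n,'col',c,'off 130',runs(im[130:300,c]))
E
```

```text
a 145 off 220 .0-5 G6-89 .90-179
a 195 off 220 .0-8 G9-13 .14-14 B15-20 W21-26 .27-28 B29-46 W47-51 .52-53 B54-62 .63-65 B66-73 W74-79 B80-99 W100-104 .105-105 B106-113 .114-116 B117-125 .126-126 W127-132 B133-150 .151-152 W153-158 B159-164 .165-179
a 212 off 220 .0-10 G11-14 .15-15 B16-21 W22-27 .28-29 B30-46 W47-52 .53-53 B54-63 .64-64 G65-65 .66-66 B67-74 W75-79 .80-80 B81-99 W100-104 B105-113 G114-115 .116-116 B117-125 .126-126 W127-131 B132-150 .151-151 W152-156 B157-163 .164-164 G165-169 .170-179
a 262 off 220 K0-18 B19-24 W25-30 .31-32 B33-49 W50-54 .55-55 B56-64 .65-65 G66-66 .67-67 B68-75 W76-80 B81-99 W100-104 B105-112 .113-113 G114-115 B116-124 .125-125 W126-130 B131-148 .149-149 W150-154 B155-160 .161-161 G162-166 .167-177 K178-179
a 275 off 220 K0-9 .10-15 G16-19 B20-25 W26-30 .31-32 B33-49 W50-55 .56-56 B57-65 G66-67 B68-75 W76-80 .81-81 B82-99 W100-104 B105-112 .113-113 G114-115 B116-124 W125-130 B131-147 .148-149 W150-153 B154-160 G161-165 .166-179
a 285 off 220 K0-4 .5-15 G16-20 B21-26 W27-31 .32-49 W50-55 .56-56 B57-65 .66-66 G67-67 .68-68 B69-75 W76-80 .81-81 B82-9
[... 1369 characters left out ...]
 .77-101 B102-102 .103-103 K104-104 B105-114 .115-119 W120-124 B125-136 K137-177
b 285 off 352 .0-1 G2-7 .8-8 B9-17 .18-19 W20-23 B24-40 .41-42 W43-47 B48-53 G54-54 .55-55 B56-59 K60-89 .90-117 W118-122 B123-134 K135-143 .144-147 K148-158 .159-163 K164-177
b col 390 off 130 .0-29 W30-65 B66-160 .161-161 K162-169
b col 395 off 130 .0-29 W30-65 B66-96 .97-97 K98-127 B128-129 .130-153 W154-161 K162-169
b col 445 off 130 .0-22 G23-28 .29-29 W30-51 B52-129 .130-159 K160-169
b col 440 off 130 .0-22 G23-28 .29-29 W30-51 B52-125 .126-153 K154-169
b col 497 off 130 .0-22 G23-28 .29-29 W30-38 B39-90 .91-97 B98-130 K131-148 .149-160 K161-169
b col 492 off 130 .0-22 G23-28 .29-29 W30-38 B39-130 K131-169
```

Call:
arm_command(targets=[[0,-0.08,0,0],[0,-0.16,0,0],[0,-0.24,0,0],[0,-0.32,0,0],[0,-0.4,0,0],[0,-0.4,0,0],[0,-0.4,0,0],[0,-0.4,0,0]])

```text
time: 2.53
tool_pos: [0.4974, -0.0887, 0.1854]
ee_rot: [3.14, 0.0, -3.044]
wrist_force: [0.5, 0.5, 1.0]
width: 0.0939
finger_force: 0.0
```

```bash
python3 -c "
from h import *
shot('c')"
```

Call:
arm_command(targets=[[0.0,-0.08,0,0],[0,-0.16,0,0],[0,-0.24,0,0],[0,-0.32,0,0],[0,-0.36,0,0],[0,-0.36,0,0],[0,-0.36,0,0],[0,-0.36,0,0]])

```text
time: 3.25
tool_pos: [0.4977, -0.2681, 0.1855]
ee_rot: [3.14, 0.0, -3.043]
wrist_force: [-0.4, 0.5, 0.2]
width: 0.0939
finger_force: 0.0
```

```bash
python3 -c "
from h import *
d=shot('d');c=cv2.imread('pics/c.png')
cv2.imwrite('pics/cd.png',np.hstack([cv2.resize(c[0:300,20:230],None,fx=1.9,fy=1.9),cv2.resize(d[0:300,200:410],None,fx=1.9,fy=1.9)]))"
```

```text
(no output)
```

View pics/cd.png

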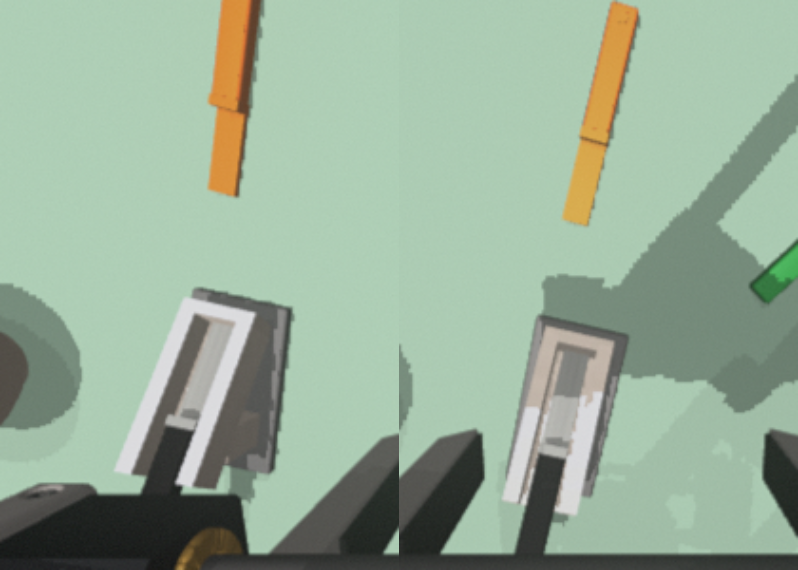

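In the c|d picture the rest's trough is well visible: the handle's start is at c (115,225) and d (281,240), and it leads away to the lower left. I compute everything from two views.

```bash
python3 - <<'E'
from seg import *
A,B,C,D=[ld(n) for n in'abcd'];I={n:cv2.imread(f'pics/{n}.png') for n in'abcd'}
# tray
a212=[(247.9,266.7),(299.9,319.7),(352.0,371.5)];a275=[(251,269.8),(300.9,319.7),(350.8,369)]
na=[181.6,169.6,156.6]
for k,L in enumerate((.132,.162,.192)):
    p=at(A,(np.mean(a212[k]),212),.02);q=at(A,(np.mean(a275[k]),275),.02)
    d=(q-p)/np.linalg.norm(q-p);n=at(A,((256,310,362)[k],na[k]),.02)
    s=(n-p)@d; c=p+d*(s+L/2); print('row',k,'centre',c.round(4),'ang',np.degrees(np.arctan2(d[1],d[0])).round(2))
print('far end short',at(A,(256,285.8),.02).round(4))
b=[(379.9,397.6),(432.0,452.6),(484.2,504)]
for k in range(3):print('b@215',at(B,(np.mean(b[k]),215),.02).round(4),'near',at(B,((390,442,494)[k],(195.8,181.8,168.8)[k]),.02).round(4))
# two-view height: near-right inner corner of walls etc
print('tri green corner',tri((A,(226,140)),(B,(359,153))).round(4),tri((A,(393,140)),(B,(524,153))).round(4),'short near edge corner',tri((A,(246.5,182)),(B,(382.5,196))).round(4))
def dark(n,r0,r1,x0,x1,thr=70):
    P=[]
    for r in range(r0,r1):
        m=np.where(I[n][r,x0:x1].max(1)<thr)[0]
        if len(m)>3:P.append((x0+np.median(m),r,len(m)))
    return np.array(P)
def plane(Cm,P):
    v,u=P[:,1],P[:,0];k=np.polyfit(v,u,1);r0,r1=v[0],v[-1]
    p,d0=ray(Cm,(np.polyval(k,r0),r0));_,d1=ray(Cm,(np.polyval(k,r1),r1));n=np.cross(d0,d1);return p,n/np.linalg.norm(n),k
Pc=dark('c',232,252,98,125);Pd=dark('d',246,284,258,296);print(Pc[::6],Pd[::8])
pc,n1,_=plane(C,Pc);pd,n2,_=plane(D,Pd)
l=np.cross(n1,n2);l/=np.linalg.norm(l);l*=np.sign(l[0])
p0=np.linalg.lstsq(np.array([n1,n2,l]),np.array([n1@pc,n2@pd,l@pd]),rcond=None)[0]
# shift to z=.05
print('med dir',l,'pitch',np.arcsin(l[2]),'yaw deg',np.degrees(np.arctan2(l[1],l[0])),'pt at z=.0388',p0+l*(.0388-p0[2])/l[2],'z=.085',p0+l*(.085-p0[2])/l[2])
print('shoulder tri',tri((C,(115.3,224.7)),(D,(281,240.5))))
for n,r,x0,x1 in(('a',170,80,120),('a',200,80,120),('a',235,80,120),('b',185,200,260),('b',215,200,260),('b',225,100,170),('b',245,100,170),('b',255,100,170)):print(n,r,x0,runs(I[n][r,x0:x1]))
E
```

```text
row 0 centre [0.5614 0.2004 0.02  ] ang 5.41
row 1 centre [0.5563 0.2632 0.02  ] ang 5.52
row 2 centre [0.5504 0.3255 0.02  ] ang 5.83
far end short [0.6305 0.2006 0.02  ]
b@215 [0.5217 0.1972 0.02  ] near [0.498 0.195 0.02 ]
b@215 [0.5155 0.2616 0.02  ] near [0.4755 0.2533 0.02  ]
b@215 [0.5094 0.324  0.02  ] near [0.4545 0.3105 0.02  ]
tri green corner [0.4524 0.154  0.0052] [0.4334 0.3502 0.006 ] short near edge corner [0.4969 0.1846 0.0262]
[[112. 232.  15.]
 [109. 238.  15.]
 [107. 244.  15.]
 [105. 250.  15.]] [[278.5 246.   14. ]
 [277.  254.   13. ]
 [275.5 262.   14. ]
 [273.5 270.   14. ]
 [271.5 278.   14. ]]
med dir [ 0.87849418 -0.11530782  0.46362926] pitch 0.4820869217101578 yaw deg -7.477680640455738 pt at z=.0388 [ 0.51506873 -0.30174775  0.0388    ] z=.085 [ 0.60260943 -0.31323801  0.085     ]
shoulder tri [ 0.5519453  -0.30569266  0.0578722 ]
a 170 80 .0-10 K11-28 .29-39
a 200 80 .0-10 K11-27 .28-39
a 235 80 .0-10 K11-12 W13-17 .18-18 K19-27 .28-39
b 185 200 .0-24 K25-28 .29-34 K35-37 .38-59
b 215 200 .0-21 K22-34 .35-59
b 225 100 .0-27 K28-44 .45-69
b 245 100 .0-35 K36-51 .52-69
b 255 100 .0-38 K39-54 .55-69
```

Call:
arm_command(targets=[[0.08,-0.03,0,-0.05],[0.16,-0.06,0,-0.1],[0.233,-0.092,0,-0.109],[0.233,-0.092,0,-0.109],[0.233,-0.092,0,-0.109],[0.233,-0.092,0,-0.109]])

```text
time: 3.8
tool_pos: [0.6136, -0.3145, 0.1851]
ee_rot: [3.141, -0.001, 3.012]
wrist_force: [0.1, 0.2, 0.1]
width: 0.0942
finger_force: 0.0
```

Call:
arm_command(targets=[[0,0,-0.06,0],[0,0,-0.12,0],[0,0,-0.18,0],[0,0,-0.22,0],[0,0,-0.24,0],[0,0,-0.24,0],[0,0,-0.24,0]])

```text
time: 4.38
tool_pos: [0.6135, -0.3161, 0.0678]
ee_rot: [-3.141, 0.002, 3.01]
wrist_force: [0.4, 0.0, 0.6]
width: 0.0942
finger_force: 0.0
```

```bash
python3 -c "
from h import *
print(robot.get_obs()['tool_pos'])
s=robot.snapshot('scene')[:,:,::-1];w=shot('e')
cv2.imwrite('pics/e2.png',np.hstack([cv2.resize(s[140:260,150:290],(466,400)),cv2.resize(w[200:400,240:400],(320,400))]))"
```

```text
[ 0.61345941 -0.31607493  0.06775901]
```

View pics/e2.png

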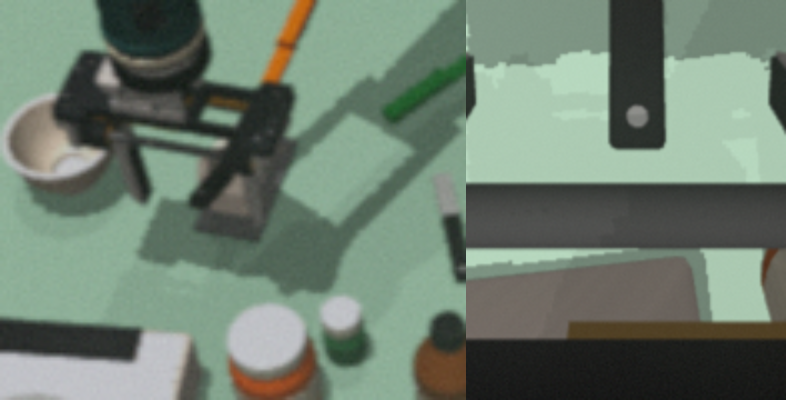

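The scene view shows the open fingers straddling the handle behind the rest. The wrist crop shows the butt at about (325,274). I'll check the grasp point.

```bash
python3 -c "
from h import *
E=ld('e')
print(at(E,(325.5,274),.095),at(E,(325.5,274),.088))"
```

```text
[ 0.62627362 -0.31640698  0.095     ] [ 0.62993039 -0.31669826  0.088     ]
```

Call:
arm_command(targets=[[0,0,-0.004,0],[0,0,-0.004,0],[0,0,-0.004,0],[0,0,-0.004,0],[0,0,-0.004,0],[0,0,-0.004,0],[0,0,-0.004,0],[0,0,-0.004,0]], claw=1)

```text
time: 5.15
tool_pos: [0.6134, -0.3164, 0.0634]
ee_rot: [3.141, -0.0, 3.009]
wrist_force: [-0.3, -1.0, 0.0]
width: 0.0441
finger_force: 0.0
```

Call:
arm_command(targets=[[0,0,0,0],[0,0,0,0],[0,0,0,0],[0,0,0,0],[0,0,0,0],[0,0,0,0],[0,0,0,0],[0,0,0,0]])

```text
time: 5.82
tool_pos: [0.6135, -0.3164, 0.0635]
ee_rot: [3.141, 0.0, 3.009]
wrist_force: [0.3, 0.2, -1.0]
width: 0.0159
finger_force: 29.9
```

Call:
arm_command(targets=[[0,0,0.01,0],[0,0,0.03,0],[0,0,0.06,0],[0,0,0.1,0],[0,0,0.14,0],[0,0,0.2,0],[0,0,0.24,0],[0,0,0.24,0]])

```text
time: 6.48
tool_pos: [0.6158, -0.3179, 0.1917]
ee_rot: [-3.136, 0.012, 3.009]
wrist_force: [-0.0, -0.1, 1.0]
width: 0.0156
finger_force: 29.9
```

Call:
arm_command(targets=[[0,0.04,0,0.02],[0,0.1,0,0.05],[-0.01,0.17,0,0.08],[-0.02,0.24,0,0.109],[-0.03,0.31,0,0.109],[-0.03,0.37,0,0.109],[-0.03,0.4,0,0.109],[-0.03,0.4,0,0.109]])

```text
time: 7.15
tool_pos: [0.5983, -0.1133, 0.1831]
ee_rot: [3.14, -0.0, -3.041]
wrist_force: [0.3, -0.3, 0.2]
width: 0.0157
finger_force: 29.9
```

Call:
arm_command(targets=[[0,0.04,0,0],[0,0.1,0,0],[0,0.17,0,0],[0,0.24,0,0],[0,0.31,0,0],[0,0.37,0,0],[0,0.4,0,0],[0,0.4,0,0]])

```text
time: 7.82
tool_pos: [0.5987, 0.0851, 0.1829]
ee_rot: [3.141, -0.001, -3.043]
wrist_force: [0.2, -0.2, -1.2]
width: 0.0158
finger_force: 29.9
```

Call:
arm_command(targets=[[0,0,-0.05,0],[0,0,-0.1,0],[0,0,-0.15,0],[0,0,-0.2,0],[0,0,-0.24,0],[0,0,-0.25,0],[0,0,-0.25,0],[0,0,-0.25,0]])

```text
time: 8.48
tool_pos: [0.5993, 0.082, 0.0592]
ee_rot: [-3.141, 0.001, -3.047]
wrist_force: [-0.3, 0.4, -0.6]
width: 0.0156
finger_force: 29.9
```

```bash
python3 -c "
from h import *
print(robot.get_obs()['tool_pos'])
s=robot.snapshot('scene')[:,:,::-1];w=shot('f')
cv2.imwrite('pics/f2.png',np.hstack([cv2.resize(s[130:250,270:410],(466,400)),cv2.resize(w[60:310,220:420],(320,400))]))"
```

```text
[0.59926666 0.08204823 0.05916294]
```

View pics/f2.png

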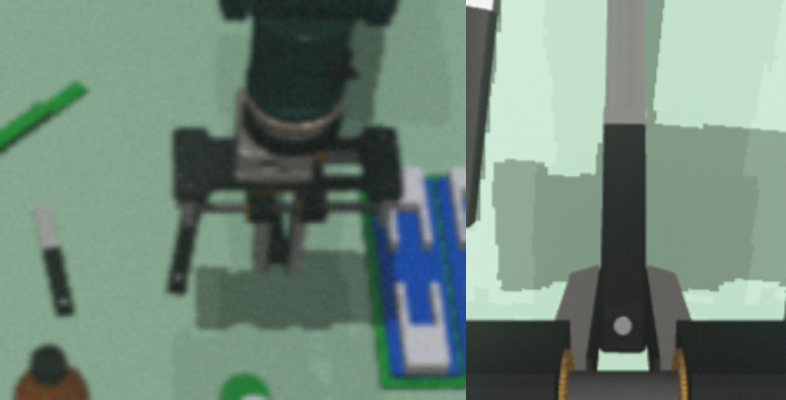

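The spatula is held straight, with the blade toward the robot over a free patch between the long spatula and the tray. I'll lower it so that it pivots flat in the grip.

Call:
arm_command(targets=[[0,0,-0.015,0],[0,0,-0.025,0],[0,0,-0.035,0],[0,0,-0.045,0],[0,0,-0.055,0],[0,0,-0.06,0],[0,0,-0.06,0]])

```text
time: 9.17
tool_pos: [0.5979, 0.0836, 0.0276]
ee_rot: [3.142, -0.001, -3.046]
wrist_force: [1.5, 0.2, 1.9]
width: 0.016
finger_force: 30.0
```

Call:
arm_command(targets=[[0,0,-0.01,0],[0,0,-0.02,0],[0,0,-0.03,0],[0,0,-0.038,0],[0,0,-0.042,0],[0,0,-0.042,0]])

```text
time: 9.67
tool_pos: [0.5976, 0.0835, 0.0064]
ee_rot: [3.141, -0.002, -3.046]
wrist_force: [0.4, 0.0, 1.8]
width: 0.0158
finger_force: 30.0
```

Call:
arm_command(targets=[[0,0,0,0],[0,0,0,0],[0,0,0,0],[0,0,0,0],[0,0,0,0],[0,0,0,0]], claw=0.7)

```text
time: 10.17
tool_pos: [0.5984, 0.0836, 0.0075]
ee_rot: [3.141, 0.0, -3.046]
wrist_force: [-0.5, 0.3, 0.3]
width: 0.0284
finger_force: 0.0
```

Call:
arm_command(targets=[[0,0,0.03,0],[0,0,0.1,0],[-0.06,0.02,0.18,0],[-0.12,0.06,0.26,0],[-0.18,0.1,0.32,0],[-0.2,0.14,0.32,0],[-0.2,0.14,0.32,0],[-0.2,0.14,0.32,0]], claw=0)

```text
time: 10.83
tool_pos: [0.4985, 0.155, 0.1699]
ee_rot: [3.141, 0.005, -3.043]
wrist_force: [0.1, -1.1, -0.2]
width: 0.0783
finger_force: 0.0
```

```bash
python3 -c "
from seg import *
w=shot('g');t=robot.snapshot('top')[:,:,::-1];cv2.imwrite('pics/gt.png',t)
cv2.imwrite('pics/g2.png',np.vstack([w[40:300],cv2.resize(t[150:260,180:480],None,fx=2.1333,fy=2.1333)[:, :640]]))"
```

```text
(no output)
```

View pics/g2.png

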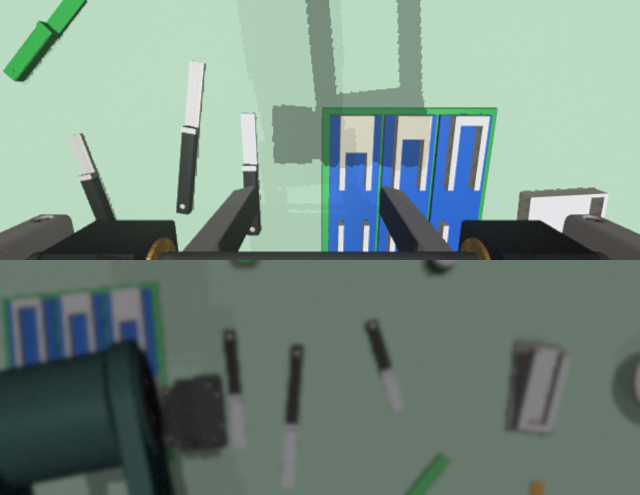

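In g the medium spatula lies flat: tip about (248,153), butt (255,274). The long one is at (197,101)–(184,253). The top crop agrees.

```bash
python3 - <<'E'
from seg import *
V={n:(ld(n),cv2.imread(f'pics/{n}.png')) for n in'abg'}
def line(n,r0,r1,x0,x1,z=.012):
    C,I=V[n];P=[]
    for r in range(r0,r1):
        m=np.where(I[r,x0:x1].max(1)<72)[0]
        if 5<len(m)<24:P.append((r,x0+(m.min()+m.max())/2))
    k=np.polyfit(*np.array(P).T,1)
    p=at(C,(np.polyval(k,r0),r0),z);q=at(C,(np.polyval(k,r1),r1),z);d=q-p
    return k,np.degrees(np.arctan2(d[1],d[0]))
def show(name,n,k_rows,tip,butt):
    k,a=line(n,*k_rows);C=V[n][0]
    t=at(C,(np.polyval(k,tip),tip),.004);b=at(C,(np.polyval(k,butt),butt),.012)
    print(name,n,'ang',a.round(2),'tip',t.round(4),'butt',b.round(4),'len',np.linalg.norm((t-b)[:2]).round(4),'mid',((t+b)/2).round(4))
show('med','g',(210,228,238,262),153,274)
show('long','g',(172,235,170,205),101,253)
show('long','a',(162,225,85,112),96,243)
show('long','b',(178,215,215,245),109,238)
show('short','g',(220,250,75,118),174,270)
show('short','b',(222,258,122,160),179,266)
print('long shoulder',tri((V['a'][0],(100.5,159.5)),(V['g'][0],(190.5,168))),'butt',tri((V['a'][0],(98,242)),(V['g'][0],(184,252.5))),'short shoulder',tri((V['b'][0],(133.5,217)),(V['g'][0],(90,216.5))))
E
```

```text
med g ang 2.54 tip [0.4663 0.0723 0.004 ] butt [0.6142 0.0806 0.012 ] len 0.1481 mid [0.5402 0.0765 0.008 ]
long g ang -4.83 tip [0.4156 0.0099 0.004 ] butt [ 0.5941 -0.002   0.012 ] len 0.1789 mid [0.5048 0.0039 0.008 ]
long a ang -4.89 tip [0.4164 0.0089 0.004 ] butt [ 0.5943 -0.0007  0.012 ] len 0.1781 mid [0.5053 0.0041 0.008 ]
long b ang -3.97 tip [0.4162 0.0084 0.004 ] butt [ 5.735e-01 -5.000e-04  1.200e-02] len 0.1576 mid [0.4948 0.004  0.008 ]
short g ang 15.0 tip [ 0.5108 -0.132   0.004 ] butt [ 0.6259 -0.0943  0.012 ] len 0.1211 mid [ 0.5683 -0.1132  0.008 ]
short b ang 16.05 tip [ 0.5123 -0.1327  0.004 ] butt [ 0.6212 -0.0956  0.012 ] len 0.115 mid [ 0.5668 -0.1142  0.008 ]
long shoulder [0.49027497 0.00263911 0.00223822] butt [ 0.59348113 -0.00196171  0.01138275] short shoulder [ 0.56432737 -0.12530072 -0.00625489]
```

Call:
arm_command(targets=[[0.03,-0.05,0,-0.02],[0.06,-0.11,0,-0.02],[0.084,-0.154,0,-0.02],[0.084,-0.154,-0.06,-0.02],[0.084,-0.154,-0.12,-0.02],[0.084,-0.154,-0.18,-0.02],[0.084,-0.154,-0.24,-0.02],[0.084,-0.154,-0.26,-0.02]], claw=0.4)

```text
time: 11.6
tool_pos: [0.5363, 0.0749, 0.0301]
ee_rot: [-3.141, -0.013, -3.09]
wrist_force: [-0.6, -0.1, -1.3]
width: 0.0566
finger_force: 0.0
```

Call:
arm_command(targets=[[0,0,-0.03,0],[0,0,-0.05,0],[0,0,-0.06,0],[0,0,-0.062,0],[0,0,-0.062,0]])

```text
time: 12.02
tool_pos: [0.5409, 0.0764, 0.0068]
ee_rot: [3.142, 0.0, -3.088]
wrist_force: [0.3, 0.3, -0.1]
width: 0.0562
finger_force: 0.0
```

Call:
arm_command(targets=[[0,0,-0.006,0],[0,0,-0.006,0],[0,0,-0.006,0],[0,0,-0.006,0],[0,0,-0.006,0],[0,0,-0.006,0],[0,0,-0.006,0],[0,0,-0.006,0]], claw=1)

```text
time: 12.68
tool_pos: [0.5406, 0.0767, 0.0038]
ee_rot: [3.141, 0.0, -3.088]
wrist_force: [0.3, 0.8, 1.4]
width: 0.0155
finger_force: 29.9
```

Call:
arm_command(targets=[[0,0,0.02,0],[0,0,0.06,0],[0,0,0.12,0],[0,0.05,0.16,0.01],[0.01,0.12,0.16,0.021],[0.02,0.19,0.16,0.021],[0.032,0.26,0.16,0.021],[0.032,0.33,0.16,0.021]])

```text
time: 13.35
tool_pos: [0.5574, 0.243, 0.0845]
ee_rot: [3.141, 0.002, -3.044]
wrist_force: [-0.1, -0.5, -1.0]
width: 0.0158
finger_force: 29.9
```

Call:
arm_command(targets=[[0,0.02,0,0],[0,0.04,0,0],[0,0.043,0,0],[0,0.043,0,0],[0,0.043,0,0],[0,0.043,0,0]])

```text
time: 13.85
tool_pos: [0.5567, 0.2617, 0.0836]
ee_rot: [-3.141, -0.0, -3.045]
wrist_force: [-0.1, 0.8, -1.5]
width: 0.0154
finger_force: 29.9
```

```bash
python3 -c "
from seg import *
w=shot('h')
for r in (120,135,150,165,180,200,215,225):print(r,runs(w[r,290:350]))
print([runs(w[60:300,c]) for c in (314,318,321)])"
```

```text
120 B0-9 W10-39 B40-47 W48-56 B57-59
135 B0-9 W10-39 B40-47 W48-55 B56-59
150 B0-9 W10-39 B40-46 .47-47 W48-56 B57-59
165 B0-9 W10-39 B40-46 .47-47 W48-55 B56-59
180 B0-10 W11-39 B40-46 W47-55 B56-59
200 B0-13 .14-14 W15-39 B40-59
215 B0-14 W15-39 .40-40 B41-59
225 B0-13 W14-40 B41-59
['.0-8 G9-13 .14-14 W15-50 B51-57 W58-156 .157-157 K158-159 .160-161 W162-170 .171-171 K172-239', '.0-8 G9-13 .14-14 W15-50 B51-57 W58-156 .157-157 K158-159 .160-160 W161-169 .170-170 K171-239', '.0-8 G9-13 .14-14 W15-50 B51-57 W58-156 .157-157 K158-159 .160-160 W161-169 .170-170 K171-239']
```

```bash
python3 -c "
from seg import *
H=ld('h');tp=np.load('pics/h.npz')['pos'];yaw=np.radians(5.55);ex=np.array([np.cos(yaw),np.sin(yaw)]);ey=np.array([-ex[1],ex[0]])
f=lambda uv,z:at(H,uv,z)[:2]-tp[:2]
for n,uv,z in(('near',(318,111),.02),('tip',(318,117.7),.084),('bladeR',(330,150),.084),('wallR_in',(338,150),.02),('wallR_out',(346.5,150),.02),('laneA',(0,0),.02)):
  d=f(uv,z);print(n,'along',(d@ex).round(4),'across',(d@ey).round(4))
print((np.array([.5562,.263])-tp[:2])@ex,(np.array([.5562,.263])-tp[:2])@ey)"
```

```text
near along -0.0816 across -0.0025
tip along -0.0743 across -0.0026
bladeR along -0.0559 across 0.0045
wallR_in along -0.0514 across 0.0136
wallR_out along -0.0514 across 0.0205
laneA along -0.1584 across -0.2315
-0.0003490543230421461 0.0013797484811319308
```

Call:
arm_command(targets=[[-0.003,0.007,-0.03,0],[-0.003,0.007,-0.06,0],[-0.003,0.007,-0.09,0],[-0.003,0.007,-0.105,0],[-0.003,0.007,-0.105,0],[-0.003,0.007,-0.105,0]])

```text
time: 14.4
tool_pos: [0.5549, 0.266, 0.0309]
ee_rot: [-3.141, -0.001, -3.044]
wrist_force: [-1.0, -0.3, 0.9]
width: 0.0154
finger_force: 29.9
```

```bash
cat > chk.py <<'E'
import sys
from seg import *
w=shot(sys.argv[1]);x0=int(sys.argv[2]) if len(sys.argv)>2 else 270
print(robot.get_obs()['tool_pos'].round(4))
for r in (70,90,100,110,125,140,155,170,185,200):print(r,runs(w[r,x0:x0+100]))
for c in (310,314,318,321,325):print('col',c,runs(w[20:300,c]))
E
python3 chk.py i
```

```text
[0.5555 0.2663 0.0318]
70 .0-0 B1-15 W16-77 B78-93 .94-94 G95-98 .99-99
90 .0-0 B1-15 W16-77 B78-93 G94-97 .98-98 B99-99
100 .0-1 B2-16 W17-77 B78-92 .93-93 G94-97 .98-98 B99-99
110 .0-1 B2-16 W17-27 B28-66 W67-77 B78-92 G93-97 .98-98 B99-99
125 G0-0 .1-1 B2-16 W17-27 .28-28 B29-31 W32-59 B60-65 .66-66 W67-76 B77-91 .92-92 G93-96 .97-97 B98-99
140 G0-1 .2-2 B3-16 .17-17 W18-27 .28-28 B29-32 W33-59 B60-65 .66-66 W67-76 B77-91 .92-92 G93-95 .96-96 B97-99
155 G0-2 B3-17 W18-27 .28-28 B29-32 .33-33 W34-60 B61-65 W66-76 B77-90 .91-91 G92-94 .95-96 B97-99
170 G0-2 .3-3 B4-17 W18-27 .28-28 B29-33 W34-59 B60-64 .65-65 W66-76 B77-90 .91-91 G92-94 .95-95 B96-99
185 .0-4 B5-18 W19-28 .29-29 B30-33 W34-59 B60-64 .65-65 W66-75 B76-89 .90-90 G91-93 .94-95 B96-99
200 .0-4 B5-18 W19-28 B29-33 .34-34 W35-59 B60-64 .65-65 W66-75 B76-89 .90-90 G91-93 .94-94 B95-99
col 310 .0-34 G35-39 .40-40 W41-87 B88-97 W98-196 .197-197 K198-200 .201-201 W202-210 .211-211 K212-279
col 314 .0-34 G35-39 .40-40 W41-87 B88-97 W98-196 .197-197 K198-200 .201-201 W202-209 .210-211 K212-279
col 318 .0-35 G36-39 .40-40 W41-87 B88-97 W98-196 .197-197 K198-200 W201-209 .210-210 K211-279
col 321 .0-34 G35-39 .40-40 W41-87 B88-97 W98-196 .197-197 K198-200 W201-209 .210-210 K211-279
col 325 .0-34 G35-39 .40-40 W41-87 B88-97 W98-196 .197-197 K198-199 .200-200 W201-209 .210-210 K211-279
```

The blade is centred between the walls (gaps of about 6 px on both sides, and about 6 mm at the end). I'll lower and release it.

Call:
arm_command(targets=[[0,0,-0.01,0],[0,0,-0.02,0],[0,0,-0.03,0],[0,0,-0.038,0],[0,0,-0.04,0],[0,0,-0.04,0]])

```text
time: 14.95
tool_pos: [0.5556, 0.2668, 0.0152]
ee_rot: [3.142, 0.002, -3.043]
wrist_force: [-5.5, -2.2, 15.4]
width: 0.0153
finger_force: 30.1
```

Call:
arm_command(targets=[[0,0,0,0],[0,0,0,0],[0,0,0,0],[0,0,0,0],[0,0,0,0]], claw=0.75)

```text
time: 15.37
tool_pos: [0.5557, 0.2675, 0.0123]
ee_rot: [3.14, 0.002, -3.043]
wrist_force: [-1.1, 0.6, 5.5]
width: 0.0234
finger_force: 3.1
```

Call:
arm_command(targets=[[0,0,0.02,0],[0,0,0.08,0],[0,0,0.14,0],[0,0,0.2,0],[0,0,0.26,0],[0,0,0.26,0],[0,0,0.26,0],[0,0,0.26,0]])

```text
time: 16.03
tool_pos: [0.5544, 0.2663, 0.1398]
ee_rot: [-3.141, -0.002, -3.044]
wrist_force: [-0.4, 0.7, -0.9]
width: 0.0236
finger_force: 0.0
```

```bash
python3 chk.py j
```

```text
[0.5539 0.2661 0.1387]
70 .0-99
90 W0-0 .1-1 B2-13 G14-16 .17-17 B18-27 W28-65 .66-66 B67-76 .77-77 G78-80 B81-92 .93-93 W94-99
100 W0-0 .1-1 B2-13 .14-14 G15-16 .17-17 B18-27 W28-66 B67-76 .77-77 G78-79 .80-80 B81-92 .93-93 W94-99
110 W0-0 .1-2 B3-13 .14-15 G16-17 B18-27 W28-65 B66-76 G77-79 .80-80 B81-91 .92-93 W94-99
125 W0-1 .2-2 B3-14 G15-17 B18-27 W28-34 B35-39 W40-55 B56-59 W60-65 B66-75 .76-76 G77-79 B80-91 .92-92 W93-99
140 W0-2 .3-3 B4-14 G15-17 .18-18 B19-28 W29-34 .35-35 B36-39 W40-55 B56-58 W59-65 B66-75 .76-76 G77-78 .79-79 B80-90 .91-92 W93-99
155 W0-2 .3-3 B4-14 .15-18 B19-28 W29-34 .35-35 B36-39 W40-55 B56-58 W59-65 B66-74 .75-76 G77-77 .78-79 B80-90 .91-91 W92-98 B99-99
170 W0-2 .3-4 B5-15 .16-18 B19-28 W29-35 B36-39 .40-40 W41-55 B56-58 W59-65 B66-74 .75-75 G76-77 .78-78 B79-89 .90-91 W92-97 B98-99
185 B0-15 .16-19 B20-39 .40-55 B56-74 .75-75 G76-77 .78-78 B79-99
200 B0-15 .16-19 B20-40 K41-55 B56-73 .74-75 G76-76 .77-77 B78-99
col 310 .0-64 G65-65 .66-67 W68-95 .96-96 B97-103 W104-141 .142-156 B157-164 .165-166 W167-168 .169-170 B171-246 .247-251 W252-271 K272-279
col 314 .0-62 G63-65 .66-67 W68-95 .96-96 B97-103 W104-162 .163-165 W166-170 .171-171 K172-246 .247-251 W252-271 K272-279
col 318 .0-62 G63-66 .67-67 W68-95 .96-96 B97-103 W104-162 .163-165 W166-170 .171-171 K172-236 W237-242 .243-243 K244-246 .247-251 W252-271 K272-279
col 321 .0-62 G63-66 .67-67 W68-95 .96-96 B97-103 W104-162 .163-165 W166-170 .171-171 K172-236 .237-237 W238-241 .242-242 K243-246 .247-251 W252-271 K272-279
col 325 .0-62 G63-66 .67-67 W68-95 B96-104 W105-163 .164-165 W166-170 .171-171 K172-246 .247-251 W252-271 .272-272 K273-279
```

The medium spatula lies flat in its lane, with even gaps. Next is the long one; measurements get +3 mm across for the camera bias.

Call:
arm_command(targets=[[-0.02,-0.06,0,-0.03],[-0.04,-0.13,0,-0.06],[-0.06,-0.2,0,-0.085],[-0.08,-0.27,0,-0.085],[-0.098,-0.34,0,-0.085],[-0.098,-0.41,0,-0.085],[-0.098,-0.48,0,-0.085],[-0.098,-0.518,0,-0.085]], claw=0.3)

```text
time: 16.75
tool_pos: [0.5041, 0.0045, 0.1385]
ee_rot: [-3.14, -0.004, 3.059]
wrist_force: [0.6, 0.4, 0.2]
width: 0.0655
finger_force: 0.0
```

Call:
arm_command(targets=[[0,0,-0.01,0],[0,0,-0.06,0],[0,0,-0.12,0],[0,0,-0.18,0],[0,0,-0.23,0],[0,0,-0.255,0],[0,0,-0.265,0],[0,0,-0.265,0]])

```text
time: 17.42
tool_pos: [0.5035, 0.0087, 0.0054]
ee_rot: [3.141, -0.006, 3.062]
wrist_force: [1.2, 0.6, -0.3]
width: 0.0659
finger_force: 0.0
```

```bash
python3 chk.py k
```

```text
[0.505  0.0084 0.0072]
70 .0-99
90 .0-99
100 .0-28 W29-56 .57-99
110 .0-28 W29-56 .57-99
125 .0-29 W30-56 .57-99
140 .0-29 W30-56 .57-99
155 .0-29 W30-56 .57-99
170 .0-29 W30-56 .57-99
185 .0-29 W30-55 .56-99
200 .0-29 W30-55 .56-99
col 310 .0-73 W74-193 .194-194 K195-198 .199-199 W200-208 .209-209 K210-279
col 314 .0-73 W74-193 .194-194 K195-198 .199-199 W200-208 .209-209 K210-279
col 318 .0-73 W74-193 .194-194 K195-198 .199-199 W200-208 .209-209 K210-279
col 321 .0-73 W74-193 .194-194 K195-198 .199-199 W200-208 .209-209 K210-279
col 325 .0-73 W74-193 .194-199 W200-208 .209-209 K210-232 .233-271 K272-279
```

Call:
arm_command(targets=[[0,0,-0.006,0],[0,0,-0.006,0],[0,0,-0.006,0],[0,0,-0.006,0],[0,0,-0.006,0],[0,0,-0.006,0],[0,0,-0.006,0],[0,0,-0.006,0]], claw=1)

```text
time: 18.13
tool_pos: [0.5061, 0.0075, 0.0057]
ee_rot: [-3.141, 0.0, 3.062]
wrist_force: [0.5, -0.3, 0.7]
width: 0.0159
finger_force: 1.9
```

Call:
arm_command(targets=[[0,0,0,0],[0,0,0.02,0],[0,0,0.06,0],[0,0.03,0.12,0],[0.02,0.09,0.16,0.03],[0.04,0.16,0.16,0.06],[0.06,0.23,0.16,0.084],[0.08,0.3,0.16,0.084]])

```text
time: 18.8
tool_pos: [0.5468, 0.1591, 0.0872]
ee_rot: [3.141, 0.002, -3.045]
wrist_force: [0.8, 0.1, -0.4]
width: 0.0158
finger_force: 30.0
```

Call:
arm_command(targets=[[0.009,0.06,0,0],[0.009,0.13,0,0],[0.009,0.2,0,0],[0.009,0.27,0,0],[0.009,0.32,0,0],[0.009,0.339,0,0],[0.009,0.339,-0.04,0],[0.009,0.339,-0.08,0]])

```text
time: 19.47
tool_pos: [0.5518, 0.3281, 0.0473]
ee_rot: [3.141, 0.004, -3.044]
wrist_force: [-1.2, 0.5, -0.9]
width: 0.0152
finger_force: 30.0
```

Call:
arm_command(targets=[[0,0,-0.01,0],[0,0,-0.015,0],[0,0,-0.015,0],[0,0,-0.015,0]])

```text
time: 19.8
tool_pos: [0.5513, 0.3268, 0.0393]
ee_rot: [3.141, 0.002, -3.046]
wrist_force: [-0.5, -0.3, -0.5]
width: 0.0156
finger_force: 30.0
```

```bash
python3 chk.py l
```

```text
[0.5515 0.327  0.0396]
70 G0-2 .3-3 B4-18 W19-78 B79-93 G94-99
90 .0-0 G1-3 .4-4 B5-18 W19-29 B30-33 W34-61 B62-67 W68-77 B78-92 .93-93 G94-99
100 .0-0 G1-3 .4-4 B5-18 W19-29 .30-30 B31-33 W34-61 B62-67 W68-77 B78-92 G93-99
110 .0-1 G2-3 .4-4 B5-19 W20-29 .30-30 B31-33 W34-61 B62-66 .67-67 W68-77 B78-92 G93-99
125 .0-5 B6-19 W20-30 B31-34 W35-61 B62-66 W67-76 .77-77 B78-91 .92-92 G93-99
140 B0-0 .1-5 B6-19 W20-30 B31-34 W35-60 B61-66 W67-76 B77-91 G92-99
155 B0-1 .2-6 B7-20 W21-30 B31-34 W35-60 B61-66 W67-76 B77-90 .91-91 G92-99
170 B0-1 .2-2 G3-6 B7-20 W21-30 .31-31 B32-34 W35-60 B61-65 .66-66 W67-76 B77-89 .90-91 G92-99
185 B0-2 .3-7 B8-20 W21-30 .31-31 B32-34 W35-60 B61-65 .66-66 W67-76 B77-89 .90-90 G91-99
200 B0-2 .3-4 G5-5 .6-7 B8-34 W35-60 B61-88 .89-89 G90-98 .99-99
col 310 .0-33 G34-38 .39-39 W40-58 .59-60 B61-68 W69-189 .190-190 K191-194 .195-195 W196-204 .205-205 K206-279
col 314 .0-33 G34-38 .39-39 W40-58 .59-60 B61-68 W69-189 .190-190 K191-194 .195-195 W196-204 .205-205 K206-279
col 318 .0-33 G34-38 .39-39 W40-58 .59-60 B61-68 W69-189 .190-190 K191-194 .195-195 W196-203 .204-204 K205-279
col 321 .0-33 G34-38 .39-39 W40-58 .59-60 B61-68 W69-189 .190-190 K191-194 W195-203 .204-204 K205-279
col 325 .0-33 G34-38 .39-39 W40-58 .59-60 B61-68 W69-189 .190-190 K191-194 W195-203 .204-204 K205-279
```

Call:
arm_command(targets=[[-0.004,0,-0.01,0],[-0.004,0,-0.02,0],[-0.004,0,-0.03,0],[-0.004,0,-0.038,0],[-0.004,0,-0.044,0],[-0.004,0,-0.044,0]])

```text
time: 20.35
tool_pos: [0.5482, 0.327, 0.0174]
ee_rot: [-3.141, -0.0, -3.045]
wrist_force: [-3.7, -1.4, 6.2]
width: 0.0152
finger_force: 30.0
```

Call:
arm_command(targets=[[0,0,0,0],[0,0,0,0],[0,0,0,0],[0,0,0,0],[0,0,0,0]], claw=0.75)

```text
time: 20.77
tool_pos: [0.5483, 0.327, 0.0155]
ee_rot: [-3.141, -0.001, -3.046]
wrist_force: [-0.5, 0.5, 0.3]
width: 0.0235
finger_force: 0.0
```

Call:
arm_command(targets=[[0,0,0.02,0],[0,0,0.08,0],[0,0,0.14,0],[0,0,0.2,0],[0,0,0.26,0],[0,0,0.26,0],[0,0,0.26,0],[0,0,0.26,0]])

```text
time: 21.43
tool_pos: [0.5482, 0.3269, 0.1456]
ee_rot: [-3.141, -0.001, -3.046]
wrist_force: [-0.7, -0.7, 0.0]
width: 0.0235
finger_force: 0.0
```

```bash
python3 chk.py m
```

```text
[0.5476 0.3266 0.1443]
70 .0-99
90 W0-2 .3-3 B4-4 .5-15 G16-17 .18-28 W29-66 .67-67 B68-68 .69-76 G77-84 .85-99
100 W0-2 .3-3 B4-14 .15-16 G17-18 B19-28 W29-66 B67-76 .77-77 G78-84 .85-99
110 W0-2 .3-3 B4-15 .16-16 G17-18 .19-19 B20-28 W29-35 B36-39 W40-55 B56-59 W60-66 B67-76 .77-77 G78-84 .85-99
125 W0-3 .4-4 B5-15 .16-16 G17-18 .19-19 B20-29 W30-35 .36-36 B37-39 W40-55 B56-59 W60-66 B67-76 G77-83 .84-99
140 W0-3 .4-4 B5-15 .16-16 G17-19 B20-29 W30-36 B37-39 W40-55 B56-59 W60-66 B67-75 .76-76 G77-82 .83-99
155 W0-3 .4-5 B6-16 .17-19 B20-29 W30-36 B37-39 .40-40 W41-55 B56-59 W60-65 .66-66 B67-75 .76-76 G77-81 .82-99
170 W0-4 .5-5 B6-16 .17-20 B21-29 W30-36 B37-39 .40-40 W41-55 B56-59 W60-66 B67-75 .76-76 G77-81 .82-99
185 B0-17 .18-20 B21-39 .40-40 W41-55 B56-74 .75-75 G76-81 .82-99
200 B0-17 .18-21 B22-40 K41-55 B56-74 .75-75 G76-80 .81-99
col 310 .0-63 G64-67 .68-68 W69-80 B81-85 W86-126 .127-160 W161-164 .165-166 B167-256 .257-261 W262-271 K272-279
col 314 .0-63 G64-67 .68-68 W69-80 B81-85 W86-157 .158-158 K159-159 W160-165 .166-166 K167-254 B255-256 .257-261 W262-271 K272-279
col 318 .0-63 G64-67 .68-68 W69-80 B81-85 W86-157 .158-158 K159-159 W160-165 .166-166 K167-243 .244-244 W245-249 .250-250 K251-254 B255-256 .257-261 W262-271 K272-279
col 321 .0-63 G64-67 .68-68 W69-80 B81-85 W86-157 .158-158 K159-159 W160-165 .166-166 K167-245 .246-248 K249-254 B255-256 .257-261 W262-271 K272-279
col 325 .0-63 G64-67 .68-68 W69-80 B81-85 W86-157 .158-159 W160-165 .166-166 K167-192 B193-193 .194-194 B195-196 .197-197 B198-211 .212-214 B215-228 .229-230 B231-256 .257-261 W262-271 K272-279
```

The long spatula is down with gaps of 4 px on each side. Now the short one.

Call:
arm_command(targets=[[0.005,-0.06,0,0.03],[0.01,-0.13,0,0.06],[0.02,-0.2,0,0.096],[0.03,-0.27,0,0.096],[0.039,-0.34,0,0.096],[0.039,-0.41,0,0.096],[0.039,-0.48,0,0.096],[0.039,-0.54,0,0.096]], claw=0.3)

```text
time: 22.15
tool_pos: [0.5664, 0.0549, 0.1434]
ee_rot: [3.141, -0.005, -2.845]
wrist_force: [-0.1, -0.7, 0.4]
width: 0.0658
finger_force: 0.0
```

Call:
arm_command(targets=[[0,-0.06,0,0],[0,-0.13,0,0],[0,-0.2,0,0],[0,-0.27,0,0],[0,-0.32,0,0],[0,-0.337,0,0],[0,-0.337,-0.06,0],[0,-0.337,-0.12,0]])

```text
time: 22.82
tool_pos: [0.5689, -0.112, 0.0861]
ee_rot: [-3.141, 0.003, -2.846]
wrist_force: [0.1, 0.3, -0.2]
width: 0.066
finger_force: 0.0
```

Call:
arm_command(targets=[[0,0,-0.05,0],[0,0,-0.1,0],[0,0,-0.13,0],[0,0,-0.14,0],[0,0,-0.14,0],[0,0,-0.14,0]])

```text
time: 23.32
tool_pos: [0.568, -0.1108, 0.0159]
ee_rot: [3.141, -0.0, -2.844]
wrist_force: [0.3, -0.4, 0.2]
width: 0.0658
finger_force: 0.0
```

```bash
python3 chk.py n
```

```text
[ 0.5687 -0.1112  0.017 ]
70 .0-99
90 .0-99
100 .0-99
110 .0-99
125 .0-99
140 .0-99
155 .0-32 W33-57 .58-99
170 .0-32 W33-57 .58-99
185 .0-32 W33-57 .58-99
200 .0-32 W33-57 .58-99
col 310 .0-121 W122-194 .195-198 W199-206 .207-207 K208-279
col 314 .0-122 W123-194 .195-198 W199-206 .207-207 K208-279
col 318 .0-122 W123-194 .195-198 W199-206 .207-207 K208-279
col 321 .0-121 W122-194 .195-198 W199-206 .207-207 K208-279
col 325 .0-122 W123-194 .195-198 W199-206 .207-207 K208-279
```

Call:
arm_command(targets=[[0,0,-0.015,0],[0,0,-0.024,0],[0,0,-0.024,0],[0,0,-0.024,0],[0,0,-0.024,0],[0,0,-0.024,0],[0,0,-0.024,0],[0,0,-0.024,0]], claw=1)

```text
time: 24.03
tool_pos: [0.5681, -0.1115, 0.0043]
ee_rot: [-3.141, 0.0, -2.845]
wrist_force: [-0.5, -0.1, 0.7]
width: 0.0161
finger_force: 2.1
```

Call:
arm_command(targets=[[0,0,0,0],[0,0,0,0],[0,0,0.04,0],[0,0,0.1,0],[0,0.05,0.17,-0.03],[-0.005,0.12,0.17,-0.06],[-0.01,0.19,0.17,-0.096],[-0.014,0.26,0.17,-0.096]])

```text
time: 24.7
tool_pos: [0.5613, 0.0196, 0.0902]
ee_rot: [-3.142, 0.002, -3.049]
wrist_force: [-0.2, -0.1, -1.3]
width: 0.0152
finger_force: 30.0
```

Call:
arm_command(targets=[[0,0.06,0,0],[0,0.13,0,0],[0,0.2,0,0],[0,0.27,0,0],[0,0.34,0,0],[0,0.37,0,0],[0,0.37,-0.04,0],[0,0.37,-0.08,0]])

```text
time: 25.37
tool_pos: [0.5622, 0.2051, 0.0502]
ee_rot: [3.141, 0.004, -3.043]
wrist_force: [-0.9, -1.1, -1.3]
width: 0.0159
finger_force: 30.0
```

Call:
arm_command(targets=[[0,0,-0.015,0],[0,0,-0.022,0],[0,0,-0.022,0],[0,0,-0.022,0]])

```text
time: 25.7
tool_pos: [0.5616, 0.2031, 0.0387]
ee_rot: [3.141, 0.001, -3.047]
wrist_force: [0.7, 0.1, 1.2]
width: 0.0157
finger_force: 30.0
```

```bash
python3 chk.py o
```

```text
[0.5619 0.2033 0.0392]
70 G0-2 .3-3 B4-17 .18-18 W19-78 B79-93 .94-94 G95-98 .99-99
90 G0-3 B4-18 W19-78 B79-92 .93-93 G94-97 .98-98 B99-99
100 G0-3 .4-4 B5-18 W19-77 B78-92 .93-93 G94-97 .98-98 B99-99
110 G0-4 B5-18 .19-19 W20-77 B78-92 G93-96 .97-97 B98-99
125 G0-4 .5-5 B6-19 W20-77 B78-91 .92-92 G93-96 .97-97 B98-99
140 G0-5 B6-19 W20-30 B31-66 W67-76 B77-91 G92-95 .96-96 B97-99
155 G0-5 .6-6 B7-19 .20-20 W21-30 B31-34 W35-60 B61-65 .66-66 W67-77 B78-90 .91-92 G93-94 .95-96 B97-99
170 G0-6 B7-20 W21-30 .31-31 B32-34 W35-60 B61-65 .66-66 W67-76 B77-90 .91-91 G92-94 .95-95 B96-99
185 .0-7 B8-20 W21-30 .31-31 B32-34 W35-60 B61-65 .66-66 W67-76 B77-89 .90-92 G93-93 .94-95 B96-99
200 .0-7 B8-34 W35-60 B61-89 .90-94 B95-99
col 310 .0-42 W43-111 B112-122 .123-123 W124-199 .200-204 W205-212 .213-213 K214-279
col 314 .0-36 G37-41 .42-42 W43-111 B112-122 .123-123 W124-199 .200-201 K202-202 .203-204 W205-213 K214-279
col 318 .0-36 G37-41 .42-42 W43-111 B112-122 W123-199 .200-204 W205-212 .213-213 K214-279
col 321 .0-36 G37-41 .42-42 W43-110 .111-111 B112-122 W123-199 .200-204 W205-213 K214-279
col 325 .0-36 G37-41 .42-42 W43-110 .111-111 B112-122 W123-199 .200-204 W205-213 K214-279
```

Call:
arm_command(targets=[[-0.002,0.001,-0.01,0],[-0.002,0.001,-0.02,0],[-0.002,0.001,-0.03,0],[-0.002,0.001,-0.04,0],[-0.002,0.001,-0.046,0],[-0.002,0.001,-0.046,0]])

```text
time: 26.25
tool_pos: [0.5598, 0.204, 0.016]
ee_rot: [-3.141, -0.001, -3.046]
wrist_force: [-2.4, -2.1, 5.6]
width: 0.0157
finger_force: 30.0
```

Call:
arm_command(targets=[[0,0,0,0],[0,0,0,0],[0,0,0,0],[0,0,0,0],[0,0,0,0]], claw=0.75)

```text
time: 26.67
tool_pos: [0.5598, 0.2041, 0.0146]
ee_rot: [3.142, -0.0, -3.046]
wrist_force: [0.4, -0.2, 0.8]
width: 0.0235
finger_force: 0.0
```

Call:
arm_command(targets=[[0,0,0.02,0],[0,0,0.08,0],[0,0,0.14,0],[0,0,0.22,0],[0,0,0.3,0],[-0.08,0,0.3,0],[-0.16,0,0.3,0],[-0.16,0,0.3,0]])

```text
time: 27.33
tool_pos: [0.4735, 0.204, 0.1649]
ee_rot: [3.141, -0.005, -3.044]
wrist_force: [0.3, 0.4, -1.2]
width: 0.0236
finger_force: 0.0
```

Call:
arm_command(targets=[[-0.06,0.04,0,0],[-0.08,0.08,0,0],[-0.08,0.12,0,0],[-0.08,0.12,0,0],[-0.08,0.12,0,0]])

```text
time: 27.75
tool_pos: [0.44, 0.2645, 0.1655]
ee_rot: [-3.141, 0.001, -3.044]
wrist_force: [-0.3, 0.5, 0.3]
width: 0.0235
finger_force: 0.0
```

```bash
python3 -c "
from seg import *
w=shot('p');s=robot.snapshot('scene')[:,:,::-1]
cv2.imwrite('pics/p2.png',np.hstack([cv2.resize(w[100:320,210:430],(400,400)),cv2.resize(s[165:260,360:465],(400,362))[:400] if 0 else cv2.resize(s[160:260,365:465],(400,400))]))"
```

```text
(no output)
```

View pics/p2.png

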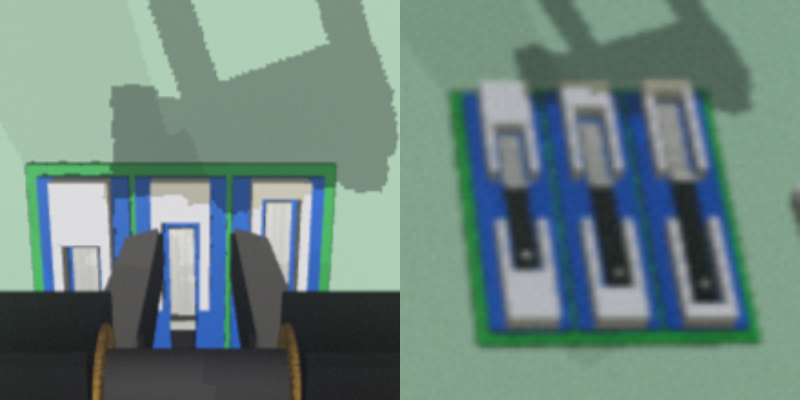

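The scene crop (right) shows all three spatulas lying flat in their matching rows, short, medium and long from left to right, with the gripper clear. I'm handing the job in.

```bash
python3 -c "
from bench import robot
print(robot.close_job())"
```

```text
the job is handed in; nothing more can be done
None
```

All three spatulas lie flat in their matching rows, no bystander was touched as far as I could see, and the job was handed in at about 28 s; no verdict was returned.

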